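Two collars onto the peg-dryer post

ROBOT

A 6-joint arm with a two-finger parallel gripper is mounted at the origin on the work surface. World frame = base frame: x ahead of the robot, y to its left, z up, the work surface at z = 0. Lengths are in m, angles in rad, forces in N, time in s.
With the tool pointing down it reaches from about 0.35 to 0.85 m from the base axis. Payload 8.1 kg.
Tool frame: the origin (TCP) lies on the mounting face of the last link; the fingertips stand 186 mm ahead of it and the grasp point (between the pads) lies 167 mm ahead of it; z points along the fingers, y is the line along which they close (so a half turn about z gives the same grasp; the last joint's range is limited). The gripper opens to 93 mm and grips with 3 to 60 N. Pads are 15 mm wide; open, the fingers measure 128 mm over their backs; the gripper's body (75 mm by 188 mm) begins 65 mm behind the grasp point.
Start: joints at [1.108, 0.13, 1.488, -0, 1.523, -0.085], TCP at [0.221, 0.558, 0.405] pointing down, gripper open.
Joint ranges: [-2.96, 2.96], [-0.89, 2.26], [0.02, 2.5], [-1.34, 4.48], [0, 2.73], [-2.66, 2.66]. Speed limits (rad/s): [2.39, 2.39, 2.79, 3.14, 3.14, 3.14].

INTERFACE

Orientations are given as a rotation vector (axis times angle).
In Python, from plant import read_state, read_camera, camera_params, close_job gives the robot as it stands. The module is installed in compiled form; this text tells all that it offers.
- The arm moves only by the tool servo_tool, never from a script. Its argument "increments" is a list of rows, each an object with "slide": the shift along the tool's x, y, z in mm, a list of three; "dr": the turn, a rotation vector about the tool's x, y, z in rad, a list of three; "jaw": the closure, from 0 (fully open) to 1 (shut). In form: [{"slide": [x, y, z], "dr": [ax, ay, az], "jaw": jaw}, ...]. A call has 1 to 20 rows; each row is the pose to reach, as a shift and turn from the pose commanded when the call began, along the tool's axes at that moment; what a row does not reach only later rows make up. A row lasts 1/10 s, in which the tool goes at most 50 mm and 8.59 degrees, less where a joint would pass 70% of its speed; a pose out of reach is approached as far as the arm can. A call with a gripper value outside its range is refused whole. The fingers move at their own pace and stop on an object; "force" is the grip in N (left out, the last holds). Time passes only in rows, so rows that repeat a pose let the fingers close. It gives the time, the measured TCP pose, the force, the opening and the grip force at its end, in the units of the state.
- read_state(): the state, without advancing time (a new reading comes with each control period).
- read_camera(name): name is "scene" or "top"; returns (picture, depth): 420x560x3 uint8, red, green, blue; 420x560 float32, m along the optical axis (not along the pixel's ray), 0 where there is no reading.
- camera_params(name): a dict with "fx", "fy", "cx", "cy" (pixels), "k1" (the pictures are not rectified: a ray, as slopes to the right and down, at radius r is drawn at 1 + k1 r^2 times it, then the intrinsics apply), "rvec" (rotation vector, rad) and "tvec" (3), from world to camera coordinates, as OpenCV has them. Camera axes: x right, y down, z forward; pixel columns grow to the right and rows downward; lengths in m; the calibration is good to about 2 mm. A picture is of the moment at which its call begins. camera_params takes no time and is no camera call.
- close_job(): hands the job in; it is judged then, once.
The state is a dict: "t": time; "q": joint angles; "dq": joint speeds; "joint_torque": joint torques, N m; "tool_pos": TCP position; "orientation": TCP orientation; "force": force on the tool from outside, world axes, zero at the start; "wrist_torque": the same for the moment, N m; "opening": finger opening in m; "gripper_force": force on a finger pad.
Only numpy, scipy, OpenCV 4.12 (cv2) and the standard library are available. Lean on these libraries where they do the work, as an engineer would, in place of code of your own. Each camera call takes 0.05 s, during which the arm holds its last target. There are 200 camera calls.

TASK

The foot of the peg dryer on the laundry cart needs its two grey collars back: thread the wide collar down the upright steel post until it sits fully home, flat on the round base, then thread the narrow collar down on top of it until it sits flat on the wide one. Leave the closed grey cap, which has no hole, where it is.

Things in the scene. Friction and masses are not known exactly. Their poses are not given: they have to be found in the camera images.
- post_foot (a point): Where the upright post meets the top face of its round base, on the post's axis, 12 mm above the cart top; z points up along the post. The base is a fixed plain metal disc 104 mm across and 12 mm thick; the steel post is 14 mm in diameter and rises 60 mm above this point, its last 6 mm tapering to a 6 mm tip. It never moves during the job.
- collar_wide: The wide collar: a loose grey plastic ring, outside diameter 60 mm, bore 36 mm right through, 30 mm tall, about 0.11 kg, lying flat on the cart top, bore upright. Origin at the centre of its underside, z up along the bore. It can be gripped from above across its outside.
- collar_narrow: The narrow collar: a loose grey plastic ring, outside diameter 46 mm, bore 32 mm right through, 26 mm tall, about 0.03 kg, lying flat on the cart top, bore upright. Origin at the centre of its underside, z up along the bore. It can be gripped from above across its outside.
- cap: Closed cap, not wanted: a loose grey plastic disc without a hole, 52 mm across, 28 mm tall, 0.05 kg, on the cart top; it may lie in any of the three places where it and the collars lie (at least 120 mm apart). Origin at the centre of its underside.

How it is judged:
On the way:
1. the wide collar is threaded on the post, fully home on the base, before the narrow one (horizontal distance between collar_wide and post_foot below 0.015 m and z of collar_wide in the frame of post_foot between -0.005 and 0.005 m and angle between the z axis of collar_wide and the z axis of post_foot, either way round below 0.17 rad and not (horizontal distance between collar_narrow and post_foot below 0.015 m and z of collar_narrow in the frame of post_foot below 0.04 m)), for 0.2 s.
At the end, for the whole second after the job is handed in: The wide collar is round the post and flat on the base (underside within 5 mm of the base top), the narrow collar is round the post and flat on the wide one (underside 30 mm above the base top, within 6 mm); both within 15 mm of the post axis, within 10 degrees of level, and at rest (horizontal distance between each of collar_wide, collar_narrow and post_foot below 0.015 m and z of collar_wide in the frame of post_foot between -0.005 and 0.005 m and angle between the z axis of each of collar_wide, collar_narrow and the z axis of post_foot, either way round below 0.17 rad and z of collar_narrow in the frame of post_foot between 0.024 and 0.036 m and linear speed of each of collar_wide, collar_narrow below 0.02 m/s); the robot touches nothing.
It fails at once if the closed cap is moved more than 30 mm (distance of cap from where it was at the start of the episode above 0.03 m).
It also fails if it takes over 64 s, if anything falls off the work surface, if the arm or the gripper's body presses on something with over 40 N, if the wrist force passes 120 N, or if a joint passes its speed limit or range.

## Working session

There is one attempt and no reset: what is moved stays moved. The work goes in short steps, Python scripts to look and compute and a tool call to move; the robot and the scene stay as the last step left them, time stands still between calls to the robot, and variables do not carry over. Pictures are saved under pics/ and viewed, at most 10 in all, crops included, and the job is handed in when it is done.

Besides the shell and the picture viewer there is one more tool, called after "Call:" as name(argument=value, ...), one argument or row to a line, values as JSON. servo_tool: Moves the arm, as the interface text tells. Its arguments: {"type":"object","properties":{"increments":{"type":"array"},"force":{"type":"number"}},"required":["increments"]}

```bash
mkdir -p pics; cat > h.py <<'E'
import numpy as np, cv2
from plant import *
def save(n,f):
    im,d=read_camera(n); cv2.imwrite('pics/'+f+'.png',im[:,:,::-1]); np.savez('pics/'+f+'.npz',im=im,d=d); return im,d
def cam(n):
    p=camera_params(n); R=cv2.Rodrigues(np.array(p['rvec'],float))[0]; return p,R,np.array(p['tvec'],float).ravel()
def rays(n,uv):
    p,R,t=cam(n); K=np.array([[p['fx'],0,p['cx']],[0,p['fy'],p['cy']],[0,0,1]])
    x=cv2.undistortPoints(np.array(uv,float).reshape(-1,1,2),K,np.array([p['k1'],0,0,0.]))[:,0]
    return x,R,t
def plane(n,uv,z):
    x,R,t=rays(n,uv); d=np.c_[x,np.ones(len(x))]@R; c=-R.T@t
    return c+d*((z-c[2])/d[:,2])[:,None]
def depthpts(n,uv,d):
    x,R,t=rays(n,uv); return (np.c_[x,np.ones(len(x))]*np.array(d)[:,None]-t)@R
def cloud(n,d):
    v,u=np.mgrid[:420,:560]; return depthpts(n,np.c_[u.ravel(),v.ravel()],d.ravel()).reshape(420,560,3)
E
python3 - <<'E'
from h import *
for n in('scene','top'):
    im,d=save(n,n+'0'); p,R,t=cam(n); print(n,p,-R.T@t,R[2])
    P=cloud(n,d); m=(d>0); print(np.percentile(P[m],[1,50,99],axis=0).round(3))
s=read_state(); print(s)
E
```

```text
scene {'fx': 472.5502981048968, 'fy': 472.5502981048968, 'cx': 278.6013125291798, 'cy': 206.9831658667598, 'k1': -0.14019552673039448, 'rvec': array([ 1.20313669,  2.46814012, -0.81194177]), 'tvec': array([ 0.34469298, -0.34090594,  1.17496018])} [0.98054367 0.32504632 0.7405677 ] [-0.47052085 -0.36403054 -0.80379842]
[[-1.852e+00 -1.224e+00 -7.560e-01]
 [ 5.270e-01 -3.300e-02 -1.000e-03]
 [ 1.161e+00  5.610e-01  1.570e-01]]
top {'fx': 466.68617130669315, 'fy': 466.68617130669315, 'cx': 277.1199225885159, 'cy': 209.3891682510603, 'k1': -0.14555512943427867, 'rvec': array([ 2.21170309, -2.1504426 ,  0.12649505]), 'tvec': array([-0.02843266,  0.56090304,  0.83147659])} [0.47871182 0.00298408 0.88181633] [ 0.09638616 -0.01822995 -0.99517706]
[[ 1.150e-01 -1.088e+00 -7.560e-01]
 [ 5.660e-01 -1.900e-02 -1.000e-03]
 [ 1.443e+00  9.960e-01  1.010e-01]]
{'t': 0.1, 'q': array([ 1.10763717e+00,  1.31064437e-01,  1.48913951e+00,  2.85980082e-07,
        1.52300514e+00, -8.54220096e-02]), 'dq': array([-0.00215865, -0.0019077 , -0.00351865,  0.00051894,  0.00138287,
       -0.00089516]), 'joint_torque': array([ 2.49956047e-04, -5.61340141e+01, -4.93096733e+01,  7.70209450e-02,
        2.90484040e-02,  9.12338578e-06]), 'tool_pos': array([0.22119256, 0.55752464, 0.40382173]), 'orientation': array([-5.89744407e-01, -3.08529536e+00,  2.44369813e-03]), 'force': array([-0.88884832, -0.35045764, -0.33878214]), 'wrist_torque': array([ 0.02503542, -0.02872523, -0.01261836]), 'gripper_force': 0.0, 'opening': 0.09263209718030158}
```

View pics/scene0.png

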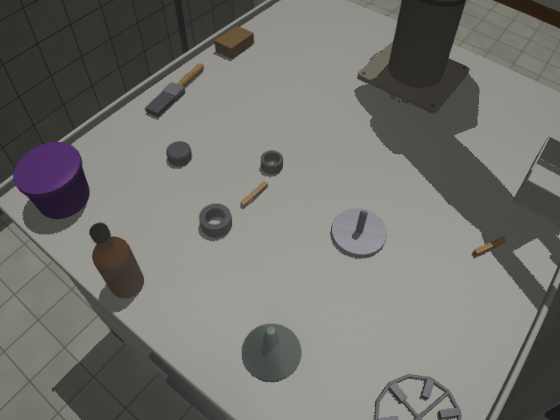

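View pics/top0.png

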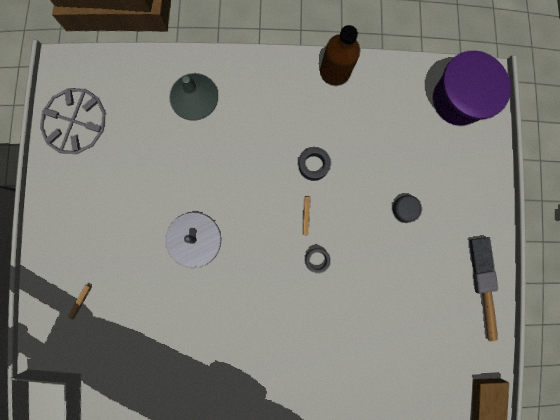

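The pictures show:
- Wide collar: scene (215,220), top (314,163).
- Narrow collar: scene (272,161), top (317,259).
- Cap: scene (179,153), top (407,208).
- Post tip: about top (192,232). The base disc is at top (193,240) and scene (359,232).
- A loose peg lies between the two collars, at top (307,215).

```bash
cat > meas.py <<'E'
from h import *
def ring(n,im,d,seed,win,lo,hi):
    """cloud points of top face near seed: height, circle fit of the outer rim"""
    P=cloud(n,d); m=(d>0)&(P[...,2]>lo)&(P[...,2]<hi); 
    w=np.zeros_like(m); u,v=seed; w[v-win:v+win,u-win:u+win]=1; m&=w>0
    z=np.median(P[m][:,2]); zt=np.percentile(P[m][:,2],90)
    c,_=cv2.findContours(m.astype(np.uint8),0,1); c=max(c,key=cv2.contourArea)
    uv=cv2.convexHull(c)[:,0]; (x,y),r=cv2.minEnclosingCircle(plane(n,uv,zt)[:,:2].astype(np.float32))
    return m.sum(),z.round(4),zt.round(4),np.round((x,y,r),4)
if __name__=='__main__':
    S=dict(wide=((215,220),(314,163),25,.022),narrow=((272,161),(317,259),22,.018),cap=((179,153),(407,208),22,.02),base=((359,232),(193,240),40,.007))
    for k,(a,b,w,lo) in S.items():
        for n,s in(('scene',a),('top',b)):
            f=np.load(f'pics/{n}0.npz'); print(k,n,*ring(n,f['im'],f['d'],s,w,lo,.018 if k=='base' else .05))
    for n,s in(('scene',(359,232)),('top',(193,240))):
        f=np.load(f'pics/{n}0.npz'); P=cloud(n,f['d']); u,v=s; Q=P[v-40:v+40,u-40:u+40].reshape(-1,3)
        for lo,hi in((.025,.05),(.05,.066),(.066,.08)):
            q=Q[(Q[:,2]>lo)&(Q[:,2]<hi)]; print('post',n,lo,len(q),q.mean(0).round(4),q.std(0).round(4))
    # floor check & peg
    for n,s in(('scene',(254,194)),('top',(307,215))):
        f=np.load(f'pics/{n}0.npz'); P=cloud(n,f['d']); u,v=s; Q=P[v-22:v+22,u-22:u+22].reshape(-1,3)
        I=f['im'][v-22:v+22,u-22:u+22].reshape(-1,3).astype(int); m=I[:,0]-I[:,2]>30
        print('peg',n,m.sum(),Q[m].min(0).round(3),Q[m].max(0).round(3),'floor',np.median(Q[~m][:,2]))
    # outer image contours (base disc brightness, triangulate centres) 
E
python3 meas.py
cd pics && python3 -c "
import cv2
a=cv2.imread('top0.png')[190:290,145:245];b=cv2.imread('scene0.png')[180:280,310:410]
cv2.imwrite('crop0.png',cv2.hconcat([cv2.resize(a,(400,400),interpolation=0),cv2.resize(b,(400,400),interpolation=0)]))"
```

```text
wide scene 532 0.0295 0.0313 [ 0.656  -0.076   0.0322]
wide top 522 0.0294 0.0314 [ 0.6505 -0.0799  0.0302]
narrow scene 218 0.0242 0.0261 [ 0.477  -0.0837  0.0261]
narrow top 255 0.0252 0.0275 [ 0.4702 -0.0898  0.0227]
cap scene 377 0.0269 0.0287 [ 0.5769 -0.2507  0.0285]
cap top 601 0.0272 0.0294 [ 0.5707 -0.2568  0.027 ]
base scene 1886 0.0118 0.0135 [0.5062 0.1463 0.0533]
base top 2302 0.0115 0.0135 [0.5016 0.1427 0.0521]
post scene 0.025 60 [0.5077 0.1473 0.0372] [0.0025 0.0039 0.0073]
post scene 0.05 49 [0.5074 0.1471 0.0586] [0.0028 0.0038 0.0049]
post scene 0.066 33 [0.5052 0.1462 0.07  ] [0.0025 0.0032 0.0019]
post top 0.025 16 [0.5003 0.1385 0.0389] [0.0039 0.0022 0.0064]
post top 0.05 19 [0.5015 0.1413 0.0606] [0.0034 0.0052 0.0049]
post top 0.066 39 [0.5015 0.1427 0.0695] [0.0035 0.0028 0.002 ]
peg scene 165 [ 0.52  -0.071  0.001] [ 0.591 -0.059  0.016] floor -0.00016691885040620073
peg top 217 [ 0.479 -0.073 -0.002] [0.588 0.003 0.882] floor -0.0002454469574377273
```

View pics/crop0.png

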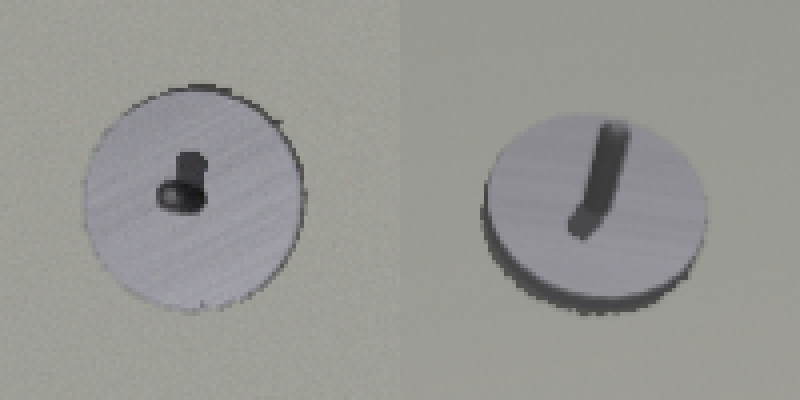

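The two views disagree by about 5 mm, which is well inside the clearances, so I'll take the mean. A ring can be gripped at any yaw, so I'll keep the current tool orientation.

```bash
cat > go.py <<'E'
from h import *; import sys
s=read_state(); R=cv2.Rodrigues(np.array(s['orientation'],float))[0]
if len(sys.argv)>3:
    print('slide mm',(R.T@(np.array([float(a) for a in sys.argv[1:4]])-s['tool_pos'])*1e3).round(1))
print('t',round(s['t'],2),'pos',s['tool_pos'].round(4),'F',s['force'].round(1),'open',round(s['opening'],4),'grip',s['gripper_force'],'R',R.round(3).tolist())
E
python3 go.py .653 -.078 .29; python3 go.py .653 -.078 .40
```

```text
slide mm [-635.8 -431.3  114.4]
t 0.1 pos [0.2212 0.5575 0.4038] F [-0.9 -0.4 -0.3] open 0.0926 grip 0.0 R [[-0.93, 0.369, -0.001], [0.369, 0.93, -0.001], [0.0, -0.002, -1.0]]
slide mm [-635.8 -431.5    4.4]
t 0.1 pos [0.2212 0.5575 0.4038] F [-0.9 -0.4 -0.3] open 0.0926 grip 0.0 R [[-0.93, 0.369, -0.001], [0.369, 0.93, -0.001], [0.0, -0.002, -1.0]]
```

Call:
servo_tool(
  increments=[
    {"slide":[-35,-24,0],"dr":[0,0,0],"jaw":0},
    {"slide":[-70,-48,0],"dr":[0,0,0],"jaw":0},
    {"slide":[-105,-72,0],"dr":[0,0,0],"jaw":0},
    {"slide":[-140,-96,0],"dr":[0,0,0],"jaw":0},
    {"slide":[-175,-120,0],"dr":[0,0,0],"jaw":0},
    {"slide":[-210,-144,0],"dr":[0,0,0],"jaw":0},
    {"slide":[-245,-168,0],"dr":[0,0,0],"jaw":0},
    {"slide":[-280,-192,0],"dr":[0,0,0],"jaw":0},
    {"slide":[-315,-216,0],"dr":[0,0,0],"jaw":0},
    {"slide":[-350,-240,0],"dr":[0,0,0],"jaw":0},
    {"slide":[-385,-264,0],"dr":[0,0,0],"jaw":0},
    {"slide":[-420,-288,10],"dr":[0,0,0],"jaw":0},
    {"slide":[-455,-312,20],"dr":[0,0,0],"jaw":0},
    {"slide":[-490,-336,40],"dr":[0,0,0],"jaw":0},
    {"slide":[-525,-360,60],"dr":[0,0,0],"jaw":0},
    {"slide":[-560,-384,80],"dr":[0,0,0],"jaw":0},
    {"slide":[-595,-405,100],"dr":[0,0,0],"jaw":0},
    {"slide":[-625,-424,112],"dr":[0,0,0],"jaw":0},
    {"slide":[-636,-431,114],"dr":[0,0,0],"jaw":0},
    {"slide":[-636,-431,114],"dr":[0,0,0],"jaw":0},
  ],
)

```text
t: 2.1
tool_pos: [0.6536, -0.0789, 0.2895]
orientation: [-0.593, -3.083, 0.0]
force: [0.4, 0.1, -0.6]
opening: 0.0928
gripper_force: 0.0
```

```bash
python3 go.py .653 -.078 .19; python3 -c "
from h import *
a,_=save('scene','s1');b,_=save('top','t1')
cv2.imwrite('pics/c1.png',cv2.hconcat([cv2.resize(a[130:310,120:320],(400,360)),cv2.resize(b[70:250,220:420],(400,360))])[:,:,::-1])"
```

```text
slide mm [ 0.7  0.7 99.5]
t 2.1 pos [ 0.6536 -0.0789  0.2895] F [ 0.4  0.1 -0.6] open 0.0928 grip 0.0 R [[-0.929, 0.371, -0.002], [0.371, 0.929, 0.0], [0.002, -0.0, -1.0]]
```

View pics/c1.png

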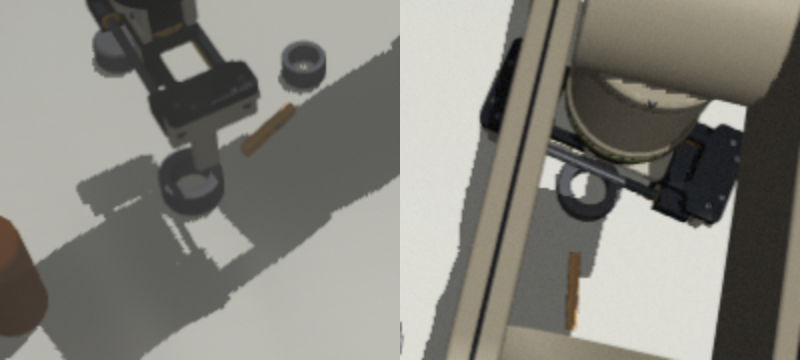

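The jaws hang above the wide collar, at left panel (190,180) and right panel (586,190), and line up with it. Descending.

Call:
servo_tool(
  increments=[
    {"slide":[0.5,0.5,20],"dr":[0,0,0],"jaw":0},
    {"slide":[0.5,0.5,40],"dr":[0,0,0],"jaw":0},
    {"slide":[0.5,0.5,58],"dr":[0,0,0],"jaw":0},
    {"slide":[0.5,0.5,74],"dr":[0,0,0],"jaw":0},
    {"slide":[0.5,0.5,86],"dr":[0,0,0],"jaw":0},
    {"slide":[0.5,0.5,94],"dr":[0,0,0],"jaw":0},
    {"slide":[0.5,0.5,99],"dr":[0,0,0],"jaw":0},
    {"slide":[0.5,0.5,99],"dr":[0,0,0],"jaw":0},
  ],
)

```text
t: 3.0
tool_pos: [0.653, -0.0769, 0.1912]
orientation: [-0.59, -3.085, -0.0]
force: [-0.4, -0.0, -0.5]
opening: 0.0932
gripper_force: 0.0
```

Call:
servo_tool(
  increments=[
    {"slide":[0,0,0],"dr":[0,0,0],"jaw":0.3},
    {"slide":[0,0,0],"dr":[0,0,0],"jaw":0.6},
    {"slide":[0,0,0],"dr":[0,0,0],"jaw":1},
    {"slide":[0,0,0],"dr":[0,0,0],"jaw":1},
    {"slide":[0,0,0],"dr":[0,0,0],"jaw":1},
    {"slide":[0,0,0],"dr":[0,0,0],"jaw":1},
    {"slide":[0,0,0],"dr":[0,0,0],"jaw":1},
    {"slide":[0,0,0],"dr":[0,0,0],"jaw":1},
  ],
  force=20,
)

```text
t: 3.8
tool_pos: [0.6533, -0.0771, 0.1922]
orientation: [0.59, 3.085, -0.001]
force: [-1.2, -1.9, 3.7]
opening: 0.0605
gripper_force: 20.0
```

Call:
servo_tool(
  increments=[
    {"slide":[0,0,-10],"dr":[0,0,0],"jaw":1},
    {"slide":[0,0,-30],"dr":[0,0,0],"jaw":1},
    {"slide":[0,0,-55],"dr":[0,0,0],"jaw":1},
    {"slide":[0,0,-80],"dr":[0,0,0],"jaw":1},
    {"slide":[0,0,-100],"dr":[0,0,0],"jaw":1},
    {"slide":[0,0,-110],"dr":[0,0,0],"jaw":1},
    {"slide":[0,0,-110],"dr":[0,0,0],"jaw":1},
  ],
)

```text
t: 4.5
tool_pos: [0.6538, -0.0768, 0.3038]
orientation: [0.589, 3.083, 0.0]
force: [0.7, -0.2, -1.5]
opening: 0.0605
gripper_force: 20.0
```

```bash
python3 go.py .504 .1445 .302
```

```text
slide mm [220.8 150.5   1.2]
t 4.5 pos [ 0.6538 -0.0768  0.3038] F [ 0.7 -0.2 -1.5] open 0.0605 grip 19.999468624591827 R [[-0.93, 0.369, 0.003], [0.369, 0.93, -0.0], [-0.003, 0.001, -1.0]]
```

Call:
servo_tool(
  increments=[
    {"slide":[15,10,0],"dr":[0,0,0],"jaw":1},
    {"slide":[40,27,0],"dr":[0,0,0],"jaw":1},
    {"slide":[70,48,0],"dr":[0,0,0],"jaw":1},
    {"slide":[100,68,0],"dr":[0,0,0],"jaw":1},
    {"slide":[130,89,0],"dr":[0,0,0],"jaw":1},
    {"slide":[160,109,0],"dr":[0,0,0],"jaw":1},
    {"slide":[190,129,0],"dr":[0,0,0],"jaw":1},
    {"slide":[210,143,0],"dr":[0,0,0],"jaw":1},
    {"slide":[221,150,0],"dr":[0,0,0],"jaw":1},
    {"slide":[221,150,10],"dr":[0,0,0],"jaw":1},
    {"slide":[221,150,20],"dr":[0,0,0],"jaw":1},
    {"slide":[221,150,20],"dr":[0,0,0],"jaw":1},
  ],
)

```text
t: 5.7
tool_pos: [0.5027, 0.143, 0.279]
orientation: [-0.591, -3.082, 0.003]
force: [-1.0, -0.3, -1.5]
opening: 0.0603
gripper_force: 20.0
```

```bash
python3 go.py .504 .1445 .202; python3 -c "
from h import *
a,_=save('scene','s2');b,_=save('top','t2')
cv2.imwrite('pics/c2.png',cv2.hconcat([cv2.resize(a[140:290,270:420],(400,400)),cv2.resize(b[160:310,120:270],(400,400))])[:,:,::-1])"
```

```text
slide mm [-0.9  2.1 77. ]
t 5.7 pos [0.5027 0.143  0.279 ] F [-1.  -0.3 -1.5] open 0.0603 grip 19.999371618032455 R [[-0.929, 0.37, -0.004], [0.37, 0.929, -0.001], [0.003, -0.002, -1.0]]
```

View pics/c2.png

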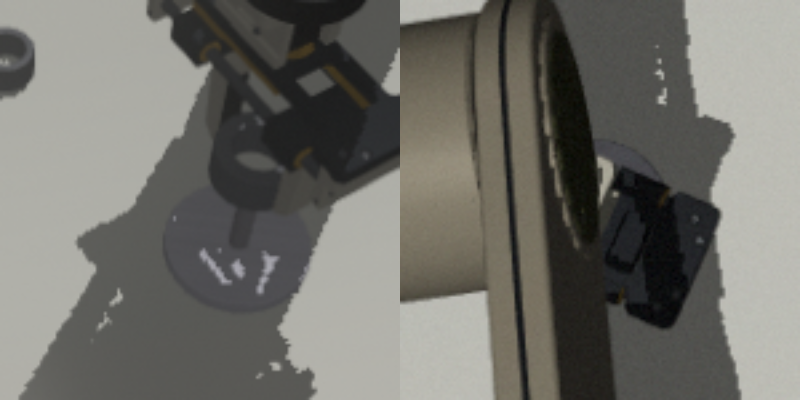

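```bash
python3 - <<'E'
from h import *
f=np.load('pics/s2.npz'); P=cloud('scene',f['d']); I=f['im'].astype(int)
z=.279-.189
Q=P[170:225,340:390].reshape(-1,3); 
q=Q[(abs(Q[:,2]-z-.03)<.004)]; q=q[np.hypot(q[:,0]-.506,q[:,1]-.146)<.045]
print(len(q),z+.03,q.min(0),q.max(0))
A=np.c_[q[:,:2],np.ones(len(q))]; s=np.linalg.lstsq(A,(q[:,:2]**2).sum(1),rcond=None)[0]; print('fit ann centre',s[:2]/2,np.sqrt(s[2]+(s[:2]**2).sum()/4))
p,R,t=cam('scene')
for zz in(.012,.072,.09,.12):
    print(zz,cv2.projectPoints(np.array([[.5062,.1463,zz]]),R,t,np.array([[p['fx'],0,p['cx']],[0,p['fy'],p['cy']],[0,0,1]]),np.array([p['k1'],0,0,0.]))[0].ravel().round(1))
h=np.argwhere((abs(P[...,2]-z-.03)<.004)&(np.hypot(P[...,0]-.506,P[...,1]-.146)<.045)); print('rows,cols',h.min(0),h.max(0))
E
```

```text
215 0.12000000000000002 [0.48183854 0.10226123 0.11600906] [0.53183505 0.18748512 0.12393584]
fit ann centre [0.49935026 0.14980602] 0.03162532917300214
0.012 [358.6 231.1]
0.072 [363.4 212.1]
0.09 [364.9 206. ]
0.12 [367.6 195.3]
rows,cols [178 349] [215 386]
```

The collar's outline in the scene view (left edge at column 349, bottom at row 219) matches the projected post axis within about 2 mm, so I'll lower it.

Call:
servo_tool(
  increments=[
    {"slide":[0,1,10],"dr":[0,0,0],"jaw":1},
    {"slide":[0,1,20],"dr":[0,0,0],"jaw":1},
    {"slide":[0,1,30],"dr":[0,0,0],"jaw":1},
    {"slide":[0,1,40],"dr":[0,0,0],"jaw":1},
    {"slide":[0,1,50],"dr":[0,0,0],"jaw":1},
    {"slide":[0,1,60],"dr":[0,0,0],"jaw":1},
    {"slide":[0,1,67],"dr":[0,0,0],"jaw":1},
    {"slide":[0,1,71],"dr":[0,0,0],"jaw":1},
    {"slide":[0,1,73],"dr":[0,0,0],"jaw":1},
    {"slide":[0,1,74],"dr":[0,0,0],"jaw":1},
    {"slide":[0,1,74],"dr":[0,0,0],"jaw":1},
  ],
)

```text
t: 6.9
tool_pos: [0.5037, 0.145, 0.208]
orientation: [0.59, 3.085, 0.0]
force: [-0.1, 0.1, -1.3]
opening: 0.0606
gripper_force: 20.0
```

Call:
servo_tool(
  increments=[
    {"slide":[0,0,1],"dr":[0,0,0],"jaw":1},
    {"slide":[0,0,2],"dr":[0,0,0],"jaw":1},
    {"slide":[0,0,3],"dr":[0,0,0],"jaw":1},
    {"slide":[0,0,3],"dr":[0,0,0],"jaw":1},
    {"slide":[0,0,3],"dr":[0,0,0],"jaw":1},
  ],
)

```text
t: 7.4
tool_pos: [0.5035, 0.145, 0.2047]
orientation: [-0.59, -3.086, 0.0]
force: [-0.1, -0.2, -0.6]
opening: 0.0607
gripper_force: 20.0
```

Still no clear contact, so I'll go down another 1 mm and then release.

Call:
servo_tool(
  increments=[
    {"slide":[0,0,1],"dr":[0,0,0],"jaw":1},
    {"slide":[0,0,1],"dr":[0,0,0],"jaw":1},
    {"slide":[0,0,1],"dr":[0,0,0],"jaw":0.3},
    {"slide":[0,0,1],"dr":[0,0,0],"jaw":0.2},
    {"slide":[0,0,1],"dr":[0,0,0],"jaw":0},
    {"slide":[0,0,1],"dr":[0,0,0],"jaw":0},
    {"slide":[0,0,1],"dr":[0,0,0],"jaw":0},
  ],
)

```text
t: 8.1
tool_pos: [0.5035, 0.145, 0.2037]
orientation: [-0.59, -3.086, 0.0]
force: [0.1, 0.1, -0.1]
opening: 0.0913
gripper_force: 0.0
```

Call:
servo_tool(
  increments=[
    {"slide":[0,0,-10],"dr":[0,0,0],"jaw":0},
    {"slide":[0,0,-30],"dr":[0,0,0],"jaw":0},
    {"slide":[0,0,-60],"dr":[0,0,0],"jaw":0},
    {"slide":[0,0,-90],"dr":[0,0,0],"jaw":0},
    {"slide":[0,0,-110],"dr":[0,0,0],"jaw":0},
    {"slide":[0,0,-110],"dr":[0,0,0],"jaw":0},
  ],
)

```text
t: 8.7
tool_pos: [0.5048, 0.1453, 0.3184]
orientation: [0.589, 3.079, 0.004]
force: [1.0, -0.4, 0.5]
opening: 0.093
gripper_force: 0.0
```

```bash
python3 go.py .4735 -.087 .312
```

```text
slide mm [ -56.5 -227.5    5.9]
t 8.7 pos [0.5048 0.1453 0.3184] F [ 1.  -0.4  0.5] open 0.093 grip 0.0 R [[-0.929, 0.369, 0.007], [0.369, 0.929, 0.001], [-0.006, 0.004, -1.0]]
```

Call:
servo_tool(
  increments=[
    {"slide":[-5,-20,0],"dr":[0,0,0],"jaw":0},
    {"slide":[-14,-55,0],"dr":[0,0,0],"jaw":0},
    {"slide":[-22,-90,0],"dr":[0,0,0],"jaw":0},
    {"slide":[-31,-125,0],"dr":[0,0,0],"jaw":0},
    {"slide":[-40,-160,0],"dr":[0,0,0],"jaw":0},
    {"slide":[-48,-195,5],"dr":[0,0,0],"jaw":0},
    {"slide":[-54,-220,12],"dr":[0,0,0],"jaw":0},
    {"slide":[-56,-227,20],"dr":[0,0,0],"jaw":0},
    {"slide":[-56,-227,20],"dr":[0,0,0],"jaw":0},
    {"slide":[-56,-227,20],"dr":[0,0,0],"jaw":0},
  ],
)

```text
t: 9.7
tool_pos: [0.4717, -0.0859, 0.2932]
orientation: [-0.59, -3.084, -0.001]
force: [0.4, 0.5, 0.3]
opening: 0.0931
gripper_force: 0.0
```

```bash
python3 go.py .4735 -.087 .191; python3 -c "
from h import *
a,d=save('scene','s3');b,_=save('top','t3')
cv2.imwrite('pics/c3.png',cv2.hconcat([cv2.resize(a[90:290,230:430],(400,400)),cv2.resize(b[160:320,150:350],(500,400))])[:,:400+400][:,:,::-1])
from meas import ring
print(ring('scene',a,d,(359,222),40,.034,.05))
P=cloud('scene',d)[190:260,320:400].reshape(-1,3)
for lo,hi in ((.05,.08),):
    q=P[(P[:,2]>lo)&(P[:,2]<hi)];print(len(q),q.mean(0))
"
```

```text
slide mm [ -2.2  -0.4 102.2]
t 9.7 pos [ 0.4717 -0.0859  0.2932] F [0.4 0.5 0.3] open 0.0931 grip 0.0 R [[-0.929, 0.369, -0.001], [0.369, 0.929, 0.001], [0.001, 0.0, -1.0]]
(np.int64(548), np.float64(0.0416), np.float64(0.0437), array([0.5073, 0.1481, 0.0324]))
81 [0.50632671 0.1467739  0.06295692]
```

View pics/c3.png

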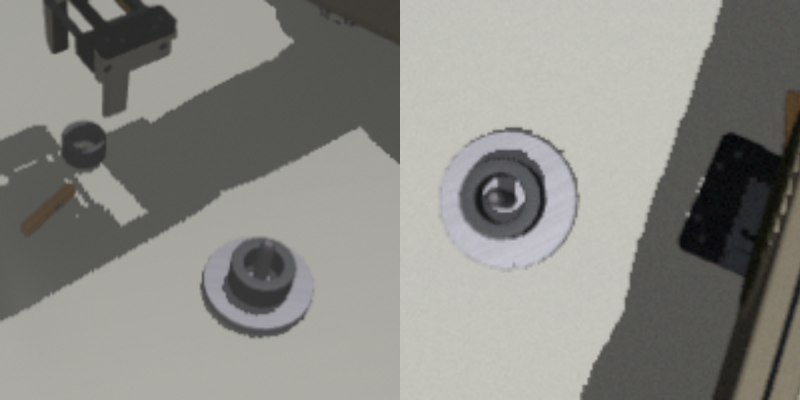

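The wide collar sits home: its top face is at 42 mm, centred within about 2 mm of the post (left panel (262,265), right panel (502,195)). The peg clears the fingers. Descending on the narrow collar.

Call:
servo_tool(
  increments=[
    {"slide":[-2,0,20],"dr":[0,0,0],"jaw":0},
    {"slide":[-2,0,40],"dr":[0,0,0],"jaw":0},
    {"slide":[-2,0,60],"dr":[0,0,0],"jaw":0},
    {"slide":[-2,0,78],"dr":[0,0,0],"jaw":0},
    {"slide":[-2,0,90],"dr":[0,0,0],"jaw":0},
    {"slide":[-2,0,98],"dr":[0,0,0],"jaw":0},
    {"slide":[-2,0,102],"dr":[0,0,0],"jaw":0},
    {"slide":[-2,0,102],"dr":[0,0,0],"jaw":0},
  ],
)

```text
t: 10.6
tool_pos: [0.4737, -0.0872, 0.1917]
orientation: [-0.589, -3.086, -0.0]
force: [-0.4, 0.3, -0.2]
opening: 0.0929
gripper_force: 0.0
```

Call:
servo_tool(
  increments=[
    {"slide":[0,0,0],"dr":[0,0,0],"jaw":0.3},
    {"slide":[0,0,0],"dr":[0,0,0],"jaw":0.6},
    {"slide":[0,0,0],"dr":[0,0,0],"jaw":1},
    {"slide":[0,0,0],"dr":[0,0,0],"jaw":1},
    {"slide":[0,0,0],"dr":[0,0,0],"jaw":1},
    {"slide":[0,0,0],"dr":[0,0,0],"jaw":1},
    {"slide":[0,0,0],"dr":[0,0,0],"jaw":1},
    {"slide":[0,0,0],"dr":[0,0,0],"jaw":1},
    {"slide":[0,0,0],"dr":[0,0,0],"jaw":1},
  ],
  force=12,
)

```text
t: 11.5
tool_pos: [0.4737, -0.0874, 0.1918]
orientation: [0.59, 3.086, -0.0]
force: [0.4, -0.2, 1.1]
opening: 0.0456
gripper_force: 12.0
```

Call:
servo_tool(
  increments=[
    {"slide":[0,0,-10],"dr":[0,0,0],"jaw":1},
    {"slide":[0,0,-30],"dr":[0,0,0],"jaw":1},
    {"slide":[0,0,-55],"dr":[0,0,0],"jaw":1},
    {"slide":[0,0,-80],"dr":[0,0,0],"jaw":1},
    {"slide":[0,0,-100],"dr":[0,0,0],"jaw":1},
    {"slide":[0,0,-110],"dr":[0,0,0],"jaw":1},
    {"slide":[0,0,-110],"dr":[0,0,0],"jaw":1},
    {"slide":[0,0,-110],"dr":[0,0,0],"jaw":1},
  ],
)

```text
t: 12.3
tool_pos: [0.4734, -0.0873, 0.3011]
orientation: [-0.59, -3.085, -0.0]
force: [0.0, -0.9, 0.5]
opening: 0.0457
gripper_force: 12.0
```

```bash
python3 go.py .504 .1445 .30
```

```text
slide mm [ 57.1 226.7   1.2]
t 12.3 pos [ 0.4734 -0.0873  0.3011] F [ 0.  -0.9  0.5] open 0.0457 grip 11.999860927462578 R [[-0.929, 0.369, -0.0], [0.369, 0.929, 0.0], [0.001, 0.0, -1.0]]
```

Call:
servo_tool(
  increments=[
    {"slide":[4,15,0],"dr":[0,0,0],"jaw":1},
    {"slide":[10,40,0],"dr":[0,0,0],"jaw":1},
    {"slide":[18,70,0],"dr":[0,0,0],"jaw":1},
    {"slide":[25,100,0],"dr":[0,0,0],"jaw":1},
    {"slide":[33,130,0],"dr":[0,0,0],"jaw":1},
    {"slide":[40,160,0],"dr":[0,0,0],"jaw":1},
    {"slide":[48,190,0],"dr":[0,0,0],"jaw":1},
    {"slide":[54,215,0],"dr":[0,0,0],"jaw":1},
    {"slide":[57,227,0],"dr":[0,0,0],"jaw":1},
    {"slide":[57,227,10],"dr":[0,0,0],"jaw":1},
    {"slide":[57,227,20],"dr":[0,0,0],"jaw":1},
    {"slide":[57,227,20],"dr":[0,0,0],"jaw":1},
    {"slide":[57,227,20],"dr":[0,0,0],"jaw":1},
  ],
)

```text
t: 13.6
tool_pos: [0.5041, 0.1435, 0.2808]
orientation: [-0.592, -3.084, 0.001]
force: [-0.6, -0.2, -0.2]
opening: 0.0453
gripper_force: 12.0
```

```bash
python3 go.py .504 .1445 .234; python3 -c "
from h import *
a,d=save('scene','s4')
p,R,t=cam('scene');K=np.array([[p['fx'],0,p['cx']],[0,p['fy'],p['cy']],[0,0,1]])
th=np.linspace(0,6.28,40)
for z,r in((.09,.023),(.116,.023),(.116,.016)):
    c=np.c_[.5062+r*np.cos(th),.1463+r*np.sin(th),0*th+z]
    q=cv2.projectPoints(c,R,t,K,np.array([p['k1'],0,0,0.]))[0][:,0]; print(z,r,'cols',q[:,0].min().round(1),q[:,0].max().round(1),'rows',q[:,1].min().round(1),q[:,1].max().round(1))
cv2.imwrite('pics/c4.png',cv2.resize(a[160:260,310:430],(720,600),interpolation=0)[:,:,::-1])"
```

```text
slide mm [ 0.4  0.9 46.8]
t 13.6 pos [0.5041 0.1435 0.2808] F [-0.6 -0.2 -0.2] open 0.0453 grip 11.9997824029997 R [[-0.929, 0.37, -0.002], [0.37, 0.929, -0.001], [0.001, -0.001, -1.0]]
0.09 0.023 cols 351.6 378.2 rows 195.5 216.9
0.116 0.023 cols 353.6 380.9 rows 186.2 207.8
0.116 0.016 cols 357.8 376.7 rows 189.4 204.4
```

View pics/c4.png

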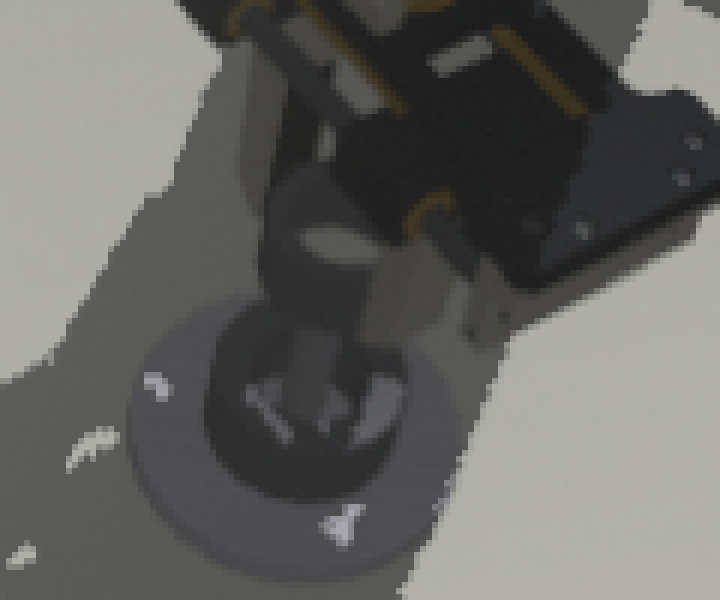

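The narrow collar's outline (left edge at column 353, bottom at row 216) matches the projected axis within about 2 mm. Lowering it.

Call:
servo_tool(
  increments=[
    {"slide":[0.5,1,8],"dr":[0,0,0],"jaw":1},
    {"slide":[0.5,1,16],"dr":[0,0,0],"jaw":1},
    {"slide":[0.5,1,24],"dr":[0,0,0],"jaw":1},
    {"slide":[0.5,1,32],"dr":[0,0,0],"jaw":1},
    {"slide":[0.5,1,39],"dr":[0,0,0],"jaw":1},
    {"slide":[0.5,1,43],"dr":[0,0,0],"jaw":1},
    {"slide":[0.5,1,45],"dr":[0,0,0],"jaw":1},
    {"slide":[0.5,1,46],"dr":[0,0,0],"jaw":1},
    {"slide":[0.5,1,46],"dr":[0,0,0],"jaw":1},
    {"slide":[0.5,1,46],"dr":[0,0,0],"jaw":1},
  ],
)

```text
t: 14.65
tool_pos: [0.5045, 0.1458, 0.2361]
orientation: [0.59, 3.085, 0.0]
force: [-0.7, -0.6, -0.4]
opening: 0.0455
gripper_force: 12.0
```

Call:
servo_tool(
  increments=[
    {"slide":[0,0,1],"dr":[0,0,0],"jaw":1},
    {"slide":[0,0,2],"dr":[0,0,0],"jaw":1},
    {"slide":[0,0,2],"dr":[0,0,0],"jaw":1},
    {"slide":[0,0,2],"dr":[0,0,0],"jaw":1},
    {"slide":[0,0,2],"dr":[0,0,0],"jaw":0.45},
    {"slide":[0,0,2],"dr":[0,0,0],"jaw":0.3},
    {"slide":[0,0,2],"dr":[0,0,0],"jaw":0},
    {"slide":[0,0,2],"dr":[0,0,0],"jaw":0},
    {"slide":[0,0,2],"dr":[0,0,0],"jaw":0},
  ],
)

```text
t: 15.55
tool_pos: [0.5043, 0.1458, 0.2337]
orientation: [-0.59, -3.086, -0.0]
force: [-0.4, 0.5, 0.2]
opening: 0.0786
gripper_force: 0.0
```

Call:
servo_tool(
  increments=[
    {"slide":[0,0,-10],"dr":[0,0,0],"jaw":0},
    {"slide":[0,0,-30],"dr":[0,0,0],"jaw":0},
    {"slide":[0,0,-60],"dr":[0,0,0],"jaw":0},
    {"slide":[0,0,-90],"dr":[0,0,0],"jaw":0},
    {"slide":[0,-40,-100],"dr":[0,0,0],"jaw":0},
    {"slide":[0,-80,-100],"dr":[0,0,0],"jaw":0},
    {"slide":[0,-120,-100],"dr":[0,0,0],"jaw":0},
    {"slide":[0,-160,-100],"dr":[0,0,0],"jaw":0},
    {"slide":[0,-180,-100],"dr":[0,0,0],"jaw":0},
    {"slide":[0,-180,-100],"dr":[0,0,0],"jaw":0},
    {"slide":[0,-180,-100],"dr":[0,0,0],"jaw":0},
  ],
)

```text
t: 16.65
tool_pos: [0.4381, -0.0216, 0.3345]
orientation: [0.592, 3.084, 0.001]
force: [0.4, 0.3, 0.3]
opening: 0.0932
gripper_force: 0.0
```

```bash
python3 go.py; python3 -c "
from h import *
from meas import ring
a,d=save('scene','s5');b,e=save('top','t5')
print(ring('scene',a,d,(359,217),35,.06,.08),ring('top',b,e,(193,240),30,.06,.08))
print('wide',ring('scene',a,d,(359,217),40,.036,.046))
print('cap',ring('scene',a,d,(179,153),22,.02,.05))
cv2.imwrite('pics/c5.png',cv2.hconcat([cv2.resize(a[160:260,310:410],(400,400)),cv2.resize(b[190:290,145:245],(400,400))])[:,:,::-1])"
```

```text
t 16.65 pos [ 0.4381 -0.0216  0.3345] F [0.4 0.3 0.3] open 0.0932 grip 0.0 R [[-0.929, 0.37, 0.001], [0.37, 0.929, 0.0], [-0.001, 0.001, -1.0]]
(np.int64(353), np.float64(0.0671), np.float64(0.0693), array([0.5069, 0.1492, 0.0251])) (np.int64(352), np.float64(0.0672), np.float64(0.0697), array([0.5012, 0.1443, 0.0233]))
wide (np.int64(286), np.float64(0.0417), np.float64(0.0439), array([0.5092, 0.1467, 0.0305]))
cap (np.int64(378), np.float64(0.0269), np.float64(0.0289), array([ 0.5776, -0.2514,  0.028 ]))
```

View pics/c5.png

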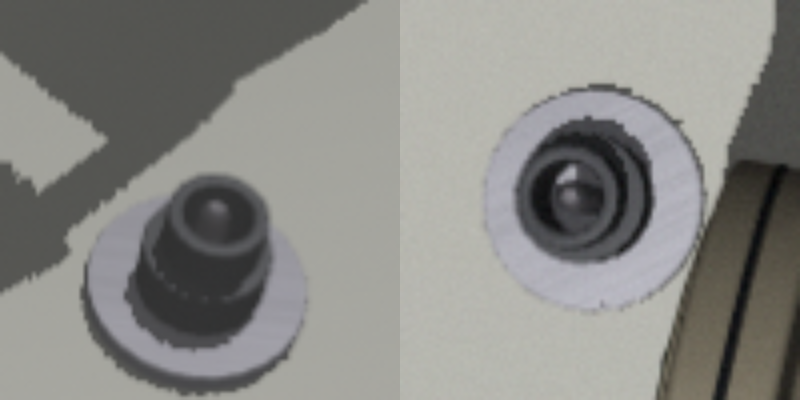

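Both collars are stacked flat round the post, with top faces at 42 and 67–68 mm and centres within about 3 mm of the axis. The arm is clear and the cap has not moved.

```bash
python3 -c "
from plant import *
print(close_job())"
```

```text
the job is handed in; nothing more can be done
None
```

The job is handed in at about 17 s of the 64 s allowed: the wide collar sits flat on the base with the narrow one flat on top of it, the cap was not touched, and I did not see the judge's result.

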